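# Weigh the honey jar on the swing-arm spring balance

## Task

Find out how much honey is left: swing the arm of the spring balance out to its stop, then take the weighing pan, with the honey jar standing in it, by its bail and hang it on the balance's hook. The arm sinks as it takes the load, so go down with it and let go only when the arm carries the whole weight and has stopped sinking: it must neither drop nor spring up when you release it. Leave the pan hanging still and level with the jar in it and the arm out at its stop, and do not disturb the other things on the worktop.

Things in the scene. Friction and masses are not known exactly. Their poses are not given: they have to be found in the camera images.
- balance: spring balance, fixed to the worktop: grey cast foot 150 x 110 x 14 mm with a 25 mm steel column. Origin: on the worktop under the column's axis. Its own -x is the way the arm points when out at its stop. On the column, 160 to 270 mm up, turns a grey fork with a white graduated sector on its own +y side; the fork carries the arm
- swivel (a joint): swing of the arm about the column's vertical axis (through the origin of balance), rad. 0: out at its stop, along the balance's own -x. Grows as the arm is turned aside, counter-clockwise seen from above (hook towards the balance's own -y). Starts at 0.30 to 0.50 and stays where it is left; about 1.2 N at the hook moves it
- lever (a joint): sinking of the spring arm, rad: 0 empty, against its upper stop; grows as it sinks; lower stop 0.75. It yields from about 0.4 N on, some 9 mm per newton on the hook, lightly damped (bobs about twice a second). With pan and jar it rests 15 to 80 mm lower than empty. The hook keeps upright on an arc of 170 mm radius that rises 0.24 rad at 0, so it shifts out by up to 5 mm
- hook_head (a point): the arm's outer end: pivot of the upper of its two 170 mm aluminium bars (34 mm one above the other, a coil spring between) in a grey upright head 16 mm long, 20 mm wide, reaching 8 mm above and 42 mm below this point. Push the arm here, from the side. Axes as hook_seat
- hook_seat (a point): top of the hook's level 8 mm wire, midway along it, where the bail's crown rests; 215 mm from the column's axis, 280 mm above the worktop when empty. Own -x points from the column outwards. The wire leaves the head 17 mm behind this point and turns up into a tip that ends 25 mm beyond it and 18 mm higher. The upper bar's pivot is 30 mm behind and 12 mm above
- pan: round steel weighing pan 114 mm wide, 45 mm high, 0.15 kg, with a rigid bail in its own y-z plane. Origin: centre of its underside, z up. The bail's flat legs (14 mm wide in x) rise from the rim, bend inwards at 114 mm height and run straight up from 142 to 188 mm, there 50 mm wide over the outside: grip it there on the two outer faces (along own y). Inside it is 40 mm wide
- pan_crown (a point): middle of the bail's crown bar (on its axis), a round bar 8 mm thick along the pan's y joining the two legs 182 mm above the underside. The bail must pass over the hook's tip, with the hook between its legs, so that this bar comes down on the hook's seat, crosswise to the hook, its axis then 4 mm above the seat
- honey_jar: glass honey jar, 61 mm wide, 90 mm high, standing loose in the middle of the pan, its lid 94 mm above the pan's underside. How full it is is unknown: it weighs 0.13 to 0.83 kg. Origin: centre of its underside
- mug: white mug, 99 x 68 x 82 mm, bystander; origin at its underside
- salt_shaker: salt shaker, 44 mm wide, 90 mm high, bystander; origin at its underside
- spice_2: spice jar with dark cap, 41 mm wide, 105 mm high, bystander; origin at its underside
- jam_jar: jam jar with red lid, 60 mm wide, 95 mm high, bystander; origin at its underside

How it is judged:
By the outcome, as a careful person would: the job done as asked, in the order asked, and still so for the second after the job is handed in, with the robot touching nothing.
It also fails if it takes over 72 s, if anything falls off the work surface, if the arm or the gripper's body presses on something with over 40 N, if the wrist force passes 120 N, or if a joint passes its speed limit or range.

## Robot

A 6-joint arm with a two-finger parallel gripper is mounted at the origin on a cart in front of the work surface, level with it; the furniture and walls round the work are solid. World frame = base frame: x ahead of the robot, y to its left, z up, the work surface at z = 0. Lengths are in m, angles in rad, forces in N, time in s.
With the tool pointing down it reaches from about 0.35 to 0.775 m from the base axis. Payload 5.5 kg.
Tool frame: the origin (TCP) lies midway between the tips of the shut fingers; the grasp point (between the pads) lies grasp_offset behind it (grasp_offset is the distance from the TCP to the grasp point, in m); z points along the fingers, y is the line along which they close (so a half turn about z gives the same grasp; the last joint's range is limited). The gripper opens to 85 mm and grips with 20 to 120 N. Pads are 22 mm wide; open, the fingers measure 114 mm over their backs; the gripper's body (76 mm by 85 mm) begins 54 mm behind the grasp point. The pads swing forward as they close: fully open they stand 13 mm farther back than shut.
Start: joints at [-1.31, 0.313, 0.046, 1.304, 0, 1.431], TCP at [0.224, -0.529, 0.231] pointing down, gripper open.
Joint ranges: [-2.76, 2.76], [-0.86, 1.69], [-1.03, 1.26], [-2.2, 2.34], [-1.47, 1.5], [-3.14, 3.14]. Speed limits (rad/s): [2.57, 2.57, 3.14, 3.14, 3.14, 3.14].

## Interface

Orientations are given as a unit quaternion [w, x, y, z].
In Python, from workcell import * gives the robot as it stands.
- The arm moves only by the tool step_arm, never from a script. Its argument "deltas" is a list of rows, each a list of 7 numbers: the shift along the world's x, y, z in mm, then the turn, a rotation vector about the world's x, y, z in degrees, then the gripper's target within -1 to 1 (fully open at 1, half-way at 0, shut at -1). A call has 1 to 5 rows; each row shifts and turns the commanded pose from where the row before left it; what a row does not reach is not made up. A row lasts 1/10 s, in which the tool goes at most 50 mm and 8.59 degrees, less where a joint would pass 70% of its speed; a pose out of reach is approached as far as the arm can. A call is refused whole if a number of a shift passes 50 or a number of a turn 8.59, either way. A call with a gripper value outside its range is refused whole. The fingers move at their own pace and stop on an object; "newtons" is the grip in N (left out, the last holds). Time passes only in rows, so rows that do not move let the fingers close. It gives the time, the measured TCP pose, the force, the opening and the grip force at its end, in the units of the state.
- get_state(): the state, without advancing time (a new reading comes with each control period).
- read_camera(name): name is "scene" or "top" or "wrist"; returns a dict with "image" (420x560x3 uint8, red, green, blue), "z_map" (420x560 float32, m along the optical axis (not along the pixel's ray), 0 where there is no reading), "K" (3x3 intrinsics, pixels), "dist_coeffs" ([k1, k2, p1, p2, k3] as OpenCV has them; the pictures are not rectified), "world_from_camera" (4x4, takes a point from camera to world coordinates). Camera axes: x right, y down, z forward; pixel columns grow to the right and rows downward; lengths in m; the calibration is good to about 2 mm. A picture is of the moment at which its call begins.
- hand_in(): hands the job in; it is judged then, once.
The state is a dict: "clock": time; "joint_pos": joint angles; "qvel": joint speeds; "tau": joint torques, N m; "tcp_pos": TCP position; "orientation": TCP orientation; "wrist_force": force on the tool from outside, world axes, zero at the start; "ft_torque": the same for the moment, N m; "finger_gap": finger opening in m; "grip_force": force on a finger pad.
Only numpy, scipy, OpenCV 4.12 (cv2) and the standard library are available. Lean on these libraries where they do the work, as an engineer would, in place of code of your own. Each camera call takes 0.05 s, during which the arm holds its last target. There are 200 camera calls.

## Working session

There is one attempt and no reset: what is moved stays moved. The work goes in short steps, Python scripts to look and compute and a tool call to move; the robot and the scene stay as the last step left them, time stands still between calls to the robot, and variables do not carry over. Pictures are saved under pics/ and viewed, at most 10 in all, crops included, and the job is handed in when it is done.

Besides the shell and the picture viewer there is one more tool, called after "Call:" in YAML: its name, and indented under it one key for each argument. step_arm: Moves the arm, as the interface text tells. Its arguments: {"type":"object","properties":{"deltas":{"type":"array","items":{"type":"array","items":{"type":"number"}}},"newtons":{"type":"number"}},"required":["deltas"]}

```bash
mkdir -p pics; ls; cat > h.py <<'E'
from workcell import *
import numpy as np, cv2
def cloud(c):
    z=c["z_map"];h,w=z.shape
    u,v=np.meshgrid(np.arange(w),np.arange(h))
    p=cv2.undistortPoints(np.stack([u,v],-1).reshape(-1,1,2).astype(np.float64),c["K"],c["dist_coeffs"]).reshape(h,w,2)
    P=np.dstack([p[...,0]*z,p[...,1]*z,z])
    T=c["world_from_camera"]
    W=P@T[:3,:3].T+T[:3,3]
    W[z==0]=np.nan
    return W
def save(n,name): cv2.imwrite("pics/"+n,name[...,::-1])
E
python3 - <<'E'
from h import *
s=get_state();print({k:np.round(v,3).tolist() for k,v in s.items()})
import workcell;print([x for x in dir(workcell) if 'off' in x], getattr(workcell,'grasp_offset',None))
a=read_camera("scene");b=read_camera("top")
np.savez("c0.npz",a=a["image"],aw=cloud(a),b=b["image"],bw=cloud(b))
save("s0.png",a["image"]);save("t0.png",b["image"])
for c in (a,b): print(c["K"].round(1).tolist(),c["world_from_camera"].round(3).tolist())
E
```

```text
pics
{'clock': 0.0, 'joint_pos': [-1.31, 0.314, 0.045, 1.304, 0.0, 1.431], 'qvel': [-0.0, 0.0, -0.0, -0.001, 0.0, -0.001], 'tau': [-0.0, -48.063, 29.853, 0.02, -0.0, -0.0], 'tcp_pos': [0.224, -0.529, 0.23], 'orientation': [-0.001, 0.98, 0.199, -0.0], 'wrist_force': [0.214, -0.317, -0.475], 'ft_torque': [-0.022, -0.045, -0.041], 'grip_force': 0.0, 'finger_gap': 0.085}
['grasp_offset'] 0.0187
[[464.3, 0.0, 284.0], [0.0, 464.3, 206.7], [0.0, 0.0, 1.0]] [[-0.445, -0.447, 0.776, -0.448], [-0.895, 0.213, -0.391, 0.509], [0.01, -0.869, -0.495, 0.829], [0.0, 0.0, 0.0, 1.0]]
[[485.9, 0.0, 282.6], [0.0, 485.9, 211.1], [0.0, 0.0, 1.0]] [[-0.222, -0.918, 0.328, 0.131], [-0.975, 0.212, -0.067, 0.061], [-0.008, -0.335, -0.942, 1.348], [0.0, 0.0, 0.0, 1.0]]
```

View pics/s0.png

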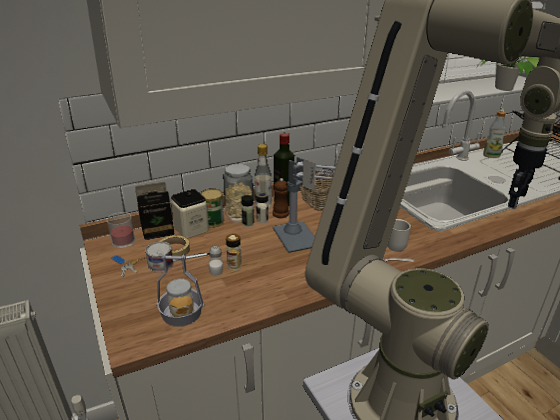

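View pics/t0.png

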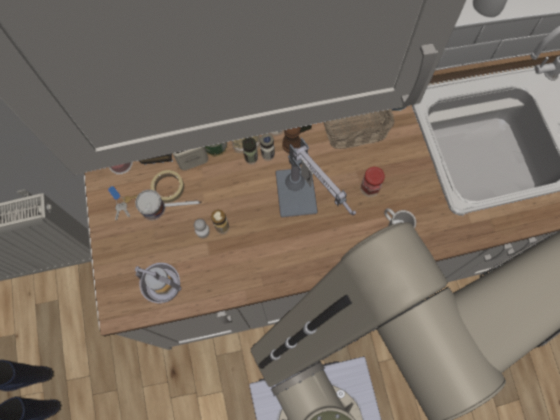

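The scene view has the pan with jar at (180,300) and the balance at (297,215). In the top view the pan is at (160,283), the column at (297,183) and the hook end at (352,212); jam jar (373,178), mug (402,222), shakers (201,228) and (219,220).

```bash
python3 - <<'E'
from h import *
d=np.load("c0.npz");b=d["b"];W=d["bw"];A=d["aw"]
def q(u,v,W=W): return W[v,u].round(3).tolist()
for n,(u,v) in dict(table=(250,260),column=(297,183),foot1=(280,205),hook=(350,211),arm=(320,180),jam=(373,174),mug=(402,218),s1=(201,225),s2=(219,215),pan=(160,283),cab=(250,50),cabedge=(250,125)).items(): print(n,q(u,v))
# foot: points 0.009<z<0.02 in roi
def reg(W,x0,x1,y0,y1,z0,z1):
    m=(W[...,0]>x0)&(W[...,0]<x1)&(W[...,1]>y0)&(W[...,1]<y1)&(W[...,2]>z0)&(W[...,2]<z1); return W[m],m
c=q(297,190)
F,m=reg(W,c[0]-.2,c[0]+.2,c[1]-.2,c[1]+.2,.008,.022)
print(len(F)); r=cv2.minAreaRect((F[:,:2]*1000).astype(np.float32));print("foot",r, cv2.boxPoints(r).tolist())
H,m=reg(W,c[0]-.35,c[0]+.3,c[1]-.35,c[1]+.3,.20,.40)
vs=np.argwhere(m);print("arm px",len(H))
for z in (A,W):
  H,m=reg(z,c[0]-.35,c[0]+.15,c[1]-.35,c[1]+.2,.24,.40)
  print(H.min(0),H.max(0))
# pan: points z in 0.03..0.06
p=q(160,283)
for n,z in (("top",W),("scene",A)):
  for z0,z1 in ((.035,.05),(.08,.11),(.142,.175),(.175,.2)):
    P,m=reg(z,p[0]-.12,p[0]+.12,p[1]-.12,p[1]+.12,z0,z1)
    if len(P)>3:
      print(n,z0,len(P),"mean",P.mean(0).round(4),"rect",cv2.minAreaRect((P[:,:2]*1000).astype(np.float32)), cv2.minEnclosingCircle((P[:,:2]*1000).astype(np.float32)))
img=cv2.resize(b[130:320,100:430],None,fx=2.4,fy=2.4,interpolation=cv2.INTER_CUBIC);save("t0z.png",img)
E
```

```text
table [0.478, 0.088, -0.004]
column [0.662, -0.093, 0.041]
foot1 [0.616, -0.031, 0.014]
hook [0.467, -0.168, 0.282]
arm [0.577, -0.127, 0.239]
jam [0.618, -0.302, 0.097]
mug [0.493, -0.364, 0.029]
s1 [0.581, 0.198, 0.09]
s2 [0.591, 0.143, 0.108]
pan [0.445, 0.332, 0.094]
cab [0.62, 0.007, 0.728]
cabedge [0.612, 0.024, 0.511]
1633
foot ((657.4156494140625, -97.05485534667969), (395.5309753417969, 398.26275634765625), 1.887845516204834) [[453.197509765625, 95.45342254638672], [466.3175048828125, -302.5931701660156], [861.6337890625, -289.5631408691406], [848.5137939453125, 108.48345947265625]]
arm px 1091
[ 0.53502814 -0.14501894  0.2402693 ] [ 0.69264127 -0.07289532  0.29424954]
[ 0.45247444 -0.17579785  0.24000493] [ 0.68762848 -0.07095413  0.30641549]
top 0.035 286 mean [0.4614 0.3465 0.0431] rect ((459.5501708984375, 343.9488220214844), (109.63304138183594, 112.26553344726562), 16.162729263305664) ((456.6969299316406, 342.8653869628906), 59.23476791381836)
top 0.08 330 mean [0.4557 0.3395 0.0937] rect ((458.06634521484375, 339.3505554199219), (92.86961364746094, 57.99008560180664),
[... 632 characters left out ...]
6377487182617) ((455.24530029296875, 344.6261901855469), 60.10405349731445)
scene 0.08 424 mean [0.4555 0.3405 0.0939] rect ((459.23193359375, 339.62750244140625), (96.53890991210938, 58.79908752441406), 39.76282501220703) ((457.9012145996094, 342.5209655761719), 52.09531784057617)
scene 0.142 75 mean [0.455  0.3419 0.1578] rect ((457.2314147949219, 342.72454833984375), (50.08887481689453, 16.443105697631836), 64.12824249267578) ((458.5565185546875, 342.0721435546875), 25.21580696105957)
scene 0.175 108 mean [0.4569 0.3415 0.1848] rect ((458.9964904785156, 342.3836975097656), (54.93394470214844, 17.540048599243164), 60.12698745727539) ((460.3369140625, 341.6137390136719), 28.401226043701172)
```

View pics/t0z.png

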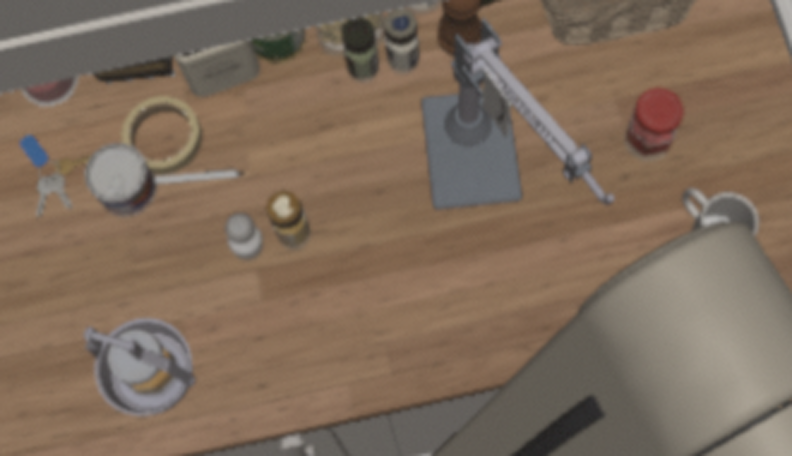

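Top crop: bail ends at (92,340) and (190,378), so it runs from upper left to lower right across the pan. The foot corners are at (421,98), (505,92), (521,200), (436,207), the hook head is at (577,160) and the hook tip at (608,199).

```bash
python3 - <<'E'
from h import *
d=np.load("c0.npz")
for n in "ab":
  im=d[n].astype(int);W=d[n+"w"]
  x,y,z=W[...,0],W[...,1],W[...,2]
  box=(x>.45)&(x<.85)&(y>-.24)&(y<.1)
  sat=im.max(2)-im.min(2)
  g=box&(abs(z-.014)<.008)&(im[...,2]>=im[...,0]-3)&(sat<45)
  k,l,st,_=cv2.connectedComponentsWithStats(g.astype(np.uint8))
  i=1+np.argmax(st[1:,4]);P=W[l==i]
  r=cv2.minAreaRect((P[:,:2]*1000).astype(np.float32));print(n,"foot",len(P),np.round(r[0],1),np.round(r[1],1),r[2],P[:,2].mean())
  print(np.round(cv2.boxPoints(r)).tolist())
  for z0,z1 in((.03,.09),(.09,.15)):
    c=box&(z>z0)&(z<z1)&(abs(x-.655)<.06)&(abs(y+.09)<.06); P=W[c]
    if len(P): print("col",z0,len(P),np.median(P,0).round(4),P.min(0).round(3),P.max(0).round(3))
W=d["bw"];x,y,z=W[...,0],W[...,1],W[...,2]
m=(x>.43)&(x<.64)&(y>-.24)&(y<-.05)&(z>.2)&(z<.32)
P=W[m]
l=cv2.fitLine(P[:,:2].astype(np.float32),cv2.DIST_HUBER,0,.01,.01).ravel();print("arm line",l,np.degrees(np.arctan2(l[1],l[0])))
t=(P[:,:2]-l[2:])@l[:2]*np.sign(l[0])
for a in np.arange(t.min(),t.max(),.015):
  q=P[(t>=a)&(t<a+.015)]
  print(len(q),q.mean(0).round(3),q[:,2].max().round(3),end=" | ")
E
```

```text
a foot 691 [649.4 -86.9] [106.3 155.3] 83.00697326660156 0.01562987144631303
[[566.0, -130.0], [720.0, -149.0], [733.0, -44.0], [579.0, -25.0]]
col 0.03 173 [ 0.6706 -0.0864  0.0461] [ 0.653 -0.113  0.03 ] [ 0.691 -0.067  0.089]
col 0.09 132 [ 0.6721 -0.0884  0.1206] [ 0.662 -0.105  0.09 ] [ 0.685 -0.078  0.15 ]
b foot 1193 [648.1 -86.5] [105.9 147.9] 83.21866607666016 0.013553363893807272
[[568.0, -130.0], [715.0, -148.0], [728.0, -43.0], [581.0, -25.0]]
col 0.03 153 [ 0.6683 -0.0851  0.0416] [ 0.654 -0.11   0.03 ] [ 0.699 -0.069  0.088]
col 0.09 66 [ 0.6686 -0.0863  0.1165] [ 0.665 -0.1    0.09 ] [ 0.679 -0.077  0.144]
arm line [ 0.9225572   0.38586044  0.56886303 -0.12616403] 22.697168
23 [ 0.46  -0.171  0.289] 0.301 | 20 [ 0.474 -0.166  0.28 ] 0.285 | 30 [ 0.49 -0.16  0.28] 0.285 | 100 [ 0.502 -0.153  0.287] 0.306 | 44 [ 0.516 -0.15   0.287] 0.301 | 50 [ 0.531 -0.145  0.275] 0.293 | 52 [ 0.545 -0.139  0.271] 0.29 | 47 [ 0.558 -0.134  0.271] 0.288 | 51 [ 0.573 -0.129  0.265] 0.283 | 88 [ 0.583 -0.113  0.256] 0.294 | 110 [ 0.596 -0.107  0.255] 0.293 | 101 [ 0.61  -0.101  0.253] 0.292 | 62 [ 0.624 -0.1    0.249] 0.29 | 22 [ 0.636 -0.095  0.239] 0.264 |
```

Call:
step_arm:
  deltas:
    - [14,15.5,1.6,0,0,7.5,-1]
    - [14,15.5,1.6,0,0,7.5,-1]
    - [14,15.5,1.6,0,0,7.5,-1]
    - [14,15.5,1.6,0,0,7.5,-1]
    - [14,15.5,1.6,0,0,7.5,-1]

```text
clock: 0.6
tcp_pos: [0.2947, -0.451, 0.2389]
orientation: [-0.0, 0.863, 0.506, 0.0]
wrist_force: [-0.7, 0.0, 0.4]
finger_gap: 0.0122
grip_force: 0.0
```

Call:
step_arm:
  deltas:
    - [14,15.5,1.6,0,0,7.5,-1]
    - [14,15.5,1.6,0,0,7.5,-1]
    - [14,15.5,1.6,0,0,7.5,-1]
    - [14,15.5,1.6,0,0,7.5,-1]
    - [14,15.5,1.6,0,0,7.5,-1]

```text
clock: 1.1
tcp_pos: [0.3647, -0.3735, 0.2469]
orientation: [-0.0, 0.654, 0.756, 0.0]
wrist_force: [-0.5, -0.8, 0.3]
finger_gap: 0.0002
grip_force: 0.0
```

Call:
step_arm:
  deltas:
    - [14,15.5,1.6,0,0,7.5,-1]
    - [14,15.5,1.6,0,0,7.5,-1]
    - [14,15.5,1.6,0,0,7.5,-1]
    - [14,15.5,1.6,0,0,7.5,-1]
    - [14,15.5,1.6,0,0,7.5,-1]

```text
clock: 1.6
tcp_pos: [0.4346, -0.2961, 0.2549]
orientation: [-0.0, 0.376, 0.926, 0.0]
wrist_force: [0.6, -0.1, 0.2]
finger_gap: -0.0
grip_force: 0.0
```

Call:
step_arm:
  deltas:
    - [14,15,1.6,0,0,7.5,-1]
    - [14,15,1.6,0,0,7.5,-1]
    - [14,15,1.6,0,0,7.5,-1]
    - [14,15,1.6,0,0,7.5,-1]
    - [14,15,1.6,0,0,7.5,-1]

```text
clock: 2.1
tcp_pos: [0.5046, -0.2211, 0.2629]
orientation: [-0.0, 0.059, 0.998, 0.0]
wrist_force: [0.5, -0.3, -0.4]
finger_gap: 0.0001
grip_force: 0.0
```

Call:
step_arm:
  deltas:
    - [0,10,0,0,0,0,-1]
    - [0,10,0,0,0,0,-1]
    - [0,10,0,0,0,0,-1]
    - [0,10,0,0,0,0,-1]
    - [0,10,0,0,0,0,-1]

```text
clock: 2.6
tcp_pos: [0.5036, -0.1718, 0.2633]
orientation: [-0.0, 0.062, 0.998, -0.0]
wrist_force: [-1.0, -2.2, -0.1]
finger_gap: -0.0002
grip_force: 1.2
```

Call:
step_arm:
  deltas:
    - [-2,10,0,0,0,0,-1]
    - [-2,10,0,0,0,0,-1]
    - [-2,10,0,0,0,0,-1]
    - [-2,10,0,0,0,0,-1]
    - [0,8,0,0,0,0,-1]

```text
clock: 3.1
tcp_pos: [0.4961, -0.123, 0.2634]
orientation: [0.0, 0.061, 0.998, 0.0]
wrist_force: [-1.5, -2.1, 0.4]
finger_gap: 0.0003
grip_force: 0.7
```

Call:
step_arm:
  deltas:
    - [0,5,0,0,0,0,-1]
    - [0,5,0,0,0,0,-1]
    - [0,4,0,0,0,0,-1]

```text
clock: 3.4
tcp_pos: [0.4964, -0.1096, 0.2633]
orientation: [0.0, 0.061, 0.998, 0.0]
wrist_force: [-1.1, -1.8, 1.2]
finger_gap: -0.0001
grip_force: 0.7
```

Call:
step_arm:
  deltas:
    - [0,4,0,0,0,0,-1]
    - [0,4,0,0,0,0,-1]
    - [0,2,0,0,0,0,-1]

```text
clock: 3.7
tcp_pos: [0.4964, -0.0997, 0.2633]
orientation: [0.0, 0.061, 0.998, 0.0]
wrist_force: [-0.4, -0.7, 0.8]
finger_gap: -0.0001
grip_force: 0.7
```

Call:
step_arm:
  deltas:
    - [0,2,0,0,0,0,-1]
    - [0,2,0,0,0,0,-1]

```text
clock: 3.9
tcp_pos: [0.4965, -0.096, 0.2633]
orientation: [0.0, 0.061, 0.998, 0.0]
wrist_force: [0.2, -2.0, -1.1]
finger_gap: 0.0003
grip_force: 0.7
```

Call:
step_arm:
  deltas:
    - [0,2,0,0,0,0,-1]
    - [0,2,0,0,0,0,-1]

```text
clock: 4.1
tcp_pos: [0.4967, -0.0931, 0.2634]
orientation: [0.0, 0.062, 0.998, -0.001]
wrist_force: [-0.4, -9.2, -1.9]
finger_gap: 0.0001
grip_force: 4.8
```

Call:
step_arm:
  deltas:
    - [0,-2,0,0,0,0,-1]
    - [0,-10,0,0,0,0,-1]
    - [0,-25,0,0,0,0,-1]
    - [0,-30,30,0,0,0,0]
    - [-30,-20,40,0,0,0,1]

```text
clock: 4.6
tcp_pos: [0.4691, -0.1791, 0.3286]
orientation: [-0.002, 0.061, 0.998, 0.001]
wrist_force: [0.4, -0.9, 0.7]
finger_gap: 0.0283
grip_force: 0.0
```

Call:
step_arm:
  deltas:
    - [-45,0,20,0,0,0,1]
    - [-48,0,10,0,0,-4,1]
    - [-40,20,0,0,0,-4,1]
    - [0,45,0,0,0,-4,1]

```text
clock: 5.0
tcp_pos: [0.3322, -0.1146, 0.361]
orientation: [0.0, 0.172, 0.985, -0.0]
wrist_force: [2.0, 0.8, -0.1]
finger_gap: 0.0847
grip_force: 0.0
```

```bash
python3 - <<'E'
from h import *
s=get_state();print(s["clock"],s["tcp_pos"],s["joint_pos"].round(2) if hasattr(s["joint_pos"],"round") else s["joint_pos"])
a=read_camera("scene");b=read_camera("top");w=read_camera("wrist")
out=cv2.resize(b["image"][130:320,100:430],None,fx=2.4,fy=2.4,interpolation=cv2.INTER_CUBIC);save("t1.png",out)
for n,c in(("a",a),("b",b)):
  W=cloud(c);np.save(n+"1.npy",W);x,y,z=W[...,0],W[...,1],W[...,2]
  m=(x>.42)&(x<.62)&(y>-.16)&(y<.02)&(z>.2)&(z<.32)&((z<.31));P=W[m]
  print(n,len(P))
  if len(P)<20: continue
  for x0 in np.arange(.43,.61,.012):
    q=P[(P[:,0]>=x0)&(P[:,0]<x0+.012)]
    if len(q): print(len(q),np.median(q,0).round(3),q[:,2].max().round(3),end=" | ")
E
```

```text
5.0 [ 0.33219828 -0.11459513  0.36104571] [-0.56 -0.13 -0.13  1.57 -0.   -0.22]
a 0
b 465
3 [ 0.442 -0.063  0.293] 0.297 | 10 [ 0.445 -0.061  0.296] 0.298 | 19 [ 0.46  -0.064  0.279] 0.283 | 16 [ 0.473 -0.065  0.279] 0.282 | 58 [ 0.487 -0.067  0.282] 0.302 | 57 [ 0.496 -0.067  0.298] 0.304 | 23 [ 0.506 -0.07   0.293] 0.302 | 25 [ 0.52  -0.071  0.289] 0.292 | 23 [ 0.531 -0.072  0.288] 0.291 | 26 [ 0.544 -0.072  0.283] 0.288 | 25 [ 0.556 -0.075  0.28 ] 0.284 | 23 [ 0.568 -0.077  0.278] 0.284 | 38 [ 0.581 -0.073  0.274] 0.292 | 47 [ 0.592 -0.074  0.271] 0.29 | 33 [ 0.603 -0.076  0.268] 0.292 |
```

View pics/t1.png

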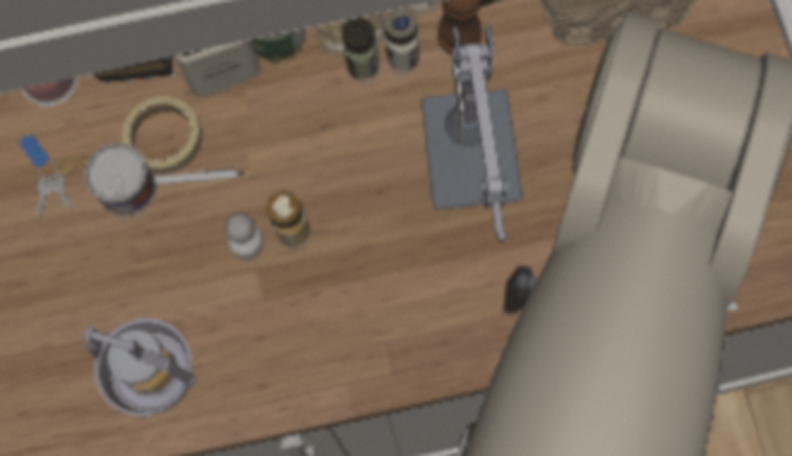

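The arm is out: bars run from (475,60) through the head (494,190) to the tip (502,235), parallel to the foot's sides. Next, the pan.

Call:
step_arm:
  deltas:
    - [6,25,0,0,0,-1.5,1]
    - [11,40,0,0,0,-1.5,1]
    - [12,43,0,0,0,-1.5,1]
    - [12,43,0,0,0,-1.5,1]
    - [12,43,0,0,0,-1.7,1]

```text
clock: 5.65
tcp_pos: [0.3896, 0.0828, 0.3603]
orientation: [0.0, 0.232, 0.973, 0.0]
wrist_force: [1.3, -0.8, 0.4]
finger_gap: 0.0856
grip_force: 0.0
```

Call:
step_arm:
  deltas:
    - [12,43,0,0,0,0,1]
    - [12,43,0,0,0,0,1]
    - [12,43,0,0,0,0,1]
    - [12,43,0,0,0,0,1]
    - [12,43,0,0,0,0,1]

```text
clock: 6.15
tcp_pos: [0.4498, 0.2983, 0.3597]
orientation: [-0.0, 0.231, 0.973, -0.0]
wrist_force: [1.7, -0.6, 0.2]
finger_gap: 0.0854
grip_force: 0.0
```

Call:
step_arm:
  deltas:
    - [12,35,-10,0,0,0,1]
    - [10,14,-20,0,0,0,1]
    - [0,0,-20,0,0,0,1]
    - [0,0,-10,0,0,0,1]

```text
clock: 6.55
tcp_pos: [0.4709, 0.3456, 0.2971]
orientation: [-0.002, 0.231, 0.973, -0.001]
wrist_force: [0.0, 0.1, -0.2]
finger_gap: 0.0853
grip_force: 0.0
```

```bash
python3 - <<'E'
from h import *
s=get_state();q=s["orientation"];print(s["clock"],s["tcp_pos"],q.round(4),2*np.degrees(np.arctan2(q[2],q[1])),s["wrist_force"])
c=read_camera("wrist");W=cloud(c);x,y,z=W[...,0],W[...,1],W[...,2]
for z0,z1 in((.037,.05),(.085,.1),(.145,.172),(.178,.195)):
  m=(abs(x-.458)<.075)&(abs(y-.343)<.075)&(z>z0)&(z<z1);P=W[m]
  if len(P)>10: print(z0,len(P),P.mean(0).round(4),cv2.minAreaRect((P[:,:2]*1000).astype(np.float32)))
save("w1.png",c["image"])
E
```

```text
6.55 [0.47088633 0.3456034  0.29705514] [-0.0016  0.2305  0.9731 -0.0014] 153.34562221729058 [ 0.02353094  0.07153917 -0.23721163]
0.037 1204 [0.4557 0.3477 0.0441] ((462.0876159667969, 343.8262939453125), (112.18411254882812, 111.47652435302734), 17.444311141967773)
0.085 2252 [0.4584 0.3438 0.0945] ((456.16180419921875, 345.7200622558594), (68.56372833251953, 76.03466796875), 14.495080947875977)
0.145 122 [0.4563 0.3434 0.1598] ((460.509033203125, 344.2449951171875), (49.151309967041016, 10.741495132446289), 61.87174987792969)
0.178 902 [0.4613 0.3438 0.1868] ((461.8111877441406, 343.5335693359375), (54.87738037109375, 13.726905822753906), 62.24014663696289)
```

View pics/w1.png

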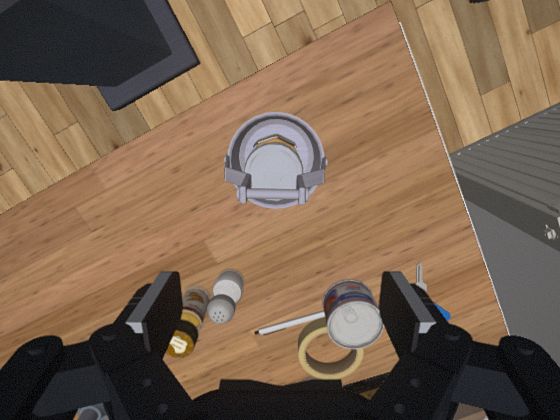

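The wrist view shows the crown bar level at (275,195) between the fingers' line, with its legs at (235,180) and (315,175). The bail centre is (0.4605, 0.3437) and it runs at 62°.

Call:
step_arm:
  deltas:
    - [-10.5,-2,-20,0,0,-1,1]
    - [0,0,-30,0,0,0,1]
    - [0,0,-30,0,0,0,1]
    - [0,0,-30,0,0,0,1]
    - [0,0,-20,0,0,0,1]

```text
clock: 7.1
tcp_pos: [0.4599, 0.3425, 0.1692]
orientation: [-0.0, 0.24, 0.971, -0.0]
wrist_force: [-0.6, 0.0, -0.9]
finger_gap: 0.0855
grip_force: 0.0
```

Call:
step_arm:
  deltas:
    - [0,0,-10,0,0,0,1]
    - [0,0,-6,0,0,0,1]
    - [0,0,0,0,0,0,1]

```text
clock: 7.4
tcp_pos: [0.4604, 0.3433, 0.1548]
orientation: [0.0, 0.24, 0.971, 0.0]
wrist_force: [-0.1, -0.9, 0.8]
finger_gap: 0.0854
grip_force: 0.0
```

Call:
step_arm:
  newtons: 50
  deltas:
    - [0,0,0,0,0,0,0]
    - [0,0,0,0,0,0,-0.2]
    - [0,0,0,0,0,0,-0.5]
    - [0,0,0,0,0,0,-1]
    - [0,0,0,0,0,0,-1]

```text
clock: 7.9
tcp_pos: [0.4606, 0.3436, 0.1558]
orientation: [0.001, 0.24, 0.971, 0.001]
wrist_force: [-0.9, -2.5, 5.5]
finger_gap: 0.0488
grip_force: 54.0
```

Call:
step_arm:
  newtons: 80
  deltas:
    - [0,0,0,0,0,0,-1]
    - [0,0,3,0,0,0,-1]
    - [0,0,6,0,0,0,-1]
    - [0,0,8,0,0,0,-1]
    - [0,0,8,0,0,0,-1]

```text
clock: 8.4
tcp_pos: [0.4596, 0.3433, 0.1794]
orientation: [-0.001, 0.24, 0.971, -0.0]
wrist_force: [-0.5, 0.6, -6.6]
finger_gap: 0.049
grip_force: 83.6
```

Call:
step_arm:
  deltas:
    - [0,0,12,0,0,0,-1]
    - [0,0,12,0,0,0,-1]
    - [0,0,12,0,0,0,-1]
    - [0,0,6,0,0,0,-1]
    - [0,0,0,0,0,0,-1]

```text
clock: 8.9
tcp_pos: [0.4607, 0.3439, 0.2231]
orientation: [0.001, 0.24, 0.971, 0.001]
wrist_force: [-0.2, 0.6, -6.1]
finger_gap: 0.0488
grip_force: 83.9
```

```bash
python3 - <<'E'
from h import *
s=get_state();q=s["orientation"];print(s["clock"],s["tcp_pos"],q.round(4),2*np.degrees(np.arctan2(q[2],q[1])),s["wrist_force"],s["finger_gap"],s["grip_force"])
for n in("wrist","scene"):
  c=read_camera(n);W=cloud(c);x,y,z=W[...,0],W[...,1],W[...,2]
  t=s["tcp_pos"]
  for z0,z1 in((-.12,-.105),(-.065,-.055),(-.01,.018),(.018,.045)):
    m=(abs(x-t[0])<.075)&(abs(y-t[1])<.075)&(z>t[2]+z0)&(z<t[2]+z1);P=W[m]
    if len(P)>10: print(n,z0,len(P),P.mean(0).round(4),cv2.minAreaRect((P[:,:2]*1000).astype(np.float32)),P[:,2].max())
  save(n+"2.png",c["image"])
E
```

```text
8.9 [0.46074272 0.34387394 0.22306866] [0.001  0.2397 0.9709 0.001 ] 152.2653209880901 [-0.16590537  0.6386514  -6.1499609 ] 0.04883104071786361 83.88330459594727
wrist -0.12 2953 [0.4515 0.3505 0.111 ] ((462.0935363769531, 344.0647277832031), (111.6922836303711, 111.47247314453125), 16.241151809692383) 0.11804242640910065
wrist -0.065 6590 [0.4622 0.3422 0.162 ] ((463.7099914550781, 345.89935302734375), (91.95967864990234, 59.72642135620117), 88.08171081542969) 0.16790251014690002
wrist -0.01 1655 [0.4563 0.347  0.2313] ((459.2979736328125, 345.4581298828125), (76.42899322509766, 18.77911376953125), 62.212772369384766) 0.24106397697514542
wrist 0.018 6923 [0.4579 0.3459 0.2546] ((460.4972229003906, 344.47412109375), (83.22349548339844, 23.9697322845459), 61.88804244995117) 0.2680593419461166
scene -0.12 364 [0.4437 0.3484 0.1096] ((454.90179443359375, 342.8609619140625), (111.19793701171875, 103.99734497070312), 84.31902313232422) 0.11792713737114102
scene -0.065 318 [0.4585 0.3396 0.1608] ((460.75506591796875, 341.18585205078125), (93.3958969116211, 59.81887435913086), 89.40101623535156) 0.16804173859953997
scene -0.01 100 [0.4548 0.3467 0.231 ] ((456.4253845214844, 343.7894287109375), (75.31800842285156, 19.25803565979004), 63.4672737121582) 0.24094116355500095
scene 0.018 219 [0.4543 0.345  0.2531] ((455.0130310058594, 343.0486755371094), (76.11353302001953, 27.402881622314453), 54.04829406738281) 0.2680475892192957
```

View pics/wrist2.png

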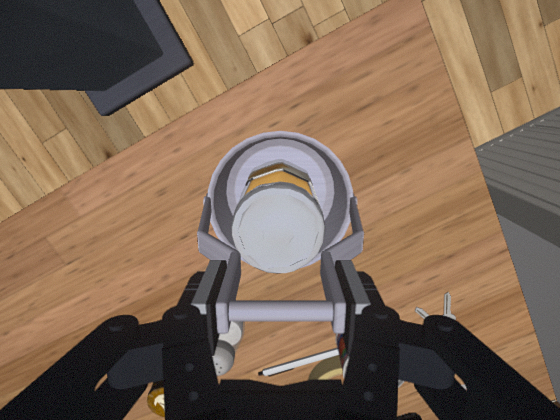

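The wrist view shows the jar upright in the pan, lid at (278,228) and crown bar level at (285,310). The load is about 6.2 N. Next I carry it to a point in front of the hook.

Call:
step_arm:
  deltas:
    - [-1,-5,4,0,0,0.5,-1]
    - [-2,-10,7,0,0,1,-1]
    - [-2,-15,7,0,0,1.3,-1]
    - [-3,-20,7,0,0,1.3,-1]
    - [-3,-25,7,0,0,1.3,-1]

```text
clock: 9.5
tcp_pos: [0.4484, 0.2678, 0.2532]
orientation: [-0.0, 0.193, 0.981, -0.0]
wrist_force: [1.3, -0.0, -6.6]
finger_gap: 0.049
grip_force: 84.2
```

Call:
step_arm:
  deltas:
    - [-3,-28,7,0,0,1.3,-1]
    - [-3,-28,7,0,0,1.3,-1]
    - [-3,-28,7,0,0,1.3,-1]
    - [-3,-28,7,0,0,1.3,-1]
    - [-3,-28,6,0,0,1.3,-1]

```text
clock: 10.0
tcp_pos: [0.4332, 0.1271, 0.2877]
orientation: [-0.0, 0.137, 0.991, -0.0]
wrist_force: [1.2, 0.0, -6.8]
finger_gap: 0.0486
grip_force: 84.3
```

Call:
step_arm:
  deltas:
    - [-3,-28,4,0,0,1.3,-1]
    - [-3,-28,2,0,0,1.3,-1]
    - [-3,-25,0,0,0,1.3,-1]
    - [-3,-22,0,0,0,1.3,-1]
    - [-3,-20,0,0,0,1.3,-1]

```text
clock: 10.5
tcp_pos: [0.4181, 0.0042, 0.2934]
orientation: [-0.0, 0.081, 0.997, -0.0]
wrist_force: [-0.1, -0.3, -5.7]
finger_gap: 0.0487
grip_force: 84.3
```

Call:
step_arm:
  deltas:
    - [-3,-18,0,0,0,1.3,-1]
    - [-3,-15,0,0,0,1.3,-1]
    - [-3,-12,0,0,0,0.8,-1]
    - [-2,-9,0,0,0,0.8,-1]
    - [-2,-6,0,0,0,0,-1]

```text
clock: 11.0
tcp_pos: [0.4053, -0.0552, 0.2933]
orientation: [-0.0, 0.045, 0.999, 0.0]
wrist_force: [0.0, -0.3, -7.1]
finger_gap: 0.0487
grip_force: 84.3
```

Call:
step_arm:
  deltas:
    - [0,-3,0,0,0,0,-1]
    - [0,0,0,0,0,0,-1]
    - [0,0,0,0,0,0,-1]

```text
clock: 11.3
tcp_pos: [0.4059, -0.0573, 0.2934]
orientation: [-0.0, 0.045, 0.999, 0.0]
wrist_force: [0.3, 0.6, -6.1]
finger_gap: 0.0489
grip_force: 84.3
```

```bash
python3 - <<'E'
from h import *
s=get_state();q=s["orientation"];print(s["clock"],s["tcp_pos"],q.round(4),2*np.degrees(np.arctan2(q[2],q[1])),s["wrist_force"],s["finger_gap"],s["grip_force"])
b=read_camera("scene");t=s["tcp_pos"]
W=cloud(b);x,y,z=W[...,0],W[...,1],W[...,2]
for z0,z1 in((-.12,-.105),(-.065,-.055),(-.01,.018),(.018,.045)):
    m=(abs(x-t[0])<.075)&(abs(y-t[1])<.075)&(z>t[2]+z0)&(z<t[2]+z1);P=W[m]
    if len(P)>10: print(z0,len(P),P.mean(0).round(4),cv2.minAreaRect((P[:,:2]*1000).astype(np.float32)))
c=read_camera("wrist");W=cloud(c);x,y,z=W[...,0],W[...,1],W[...,2]
m=(x>.43)&(x<.6)&(abs(y+.07)<.04)&(z>.25)&(z<.31);P=W[m];print(len(P))
for x0 in np.arange(.43,.6,.012):
    k=P[(P[:,0]>=x0)&(P[:,0]<x0+.012)]
    if len(k): print(len(k),np.median(k,0).round(3),k[:,2].max().round(3),end=" | ")
im=np.hstack([cv2.resize(c["image"],(400,300)),cv2.resize(b["image"][80:380,120:420],(300,300))])
save("m3.png",im)
E
```

```text
11.3 [ 0.40593929 -0.05729278  0.29344089] [-0.00e+00  4.47e-02  9.99e-01  2.00e-04] 174.87038389778135 [ 0.33813136  0.6229666  -6.08468459] 0.04891430284129221 84.31192874908447
1198
416 [ 0.446 -0.063  0.295] 0.3 | 12 [ 0.466 -0.067  0.281] 0.282 | 234 [ 0.472 -0.066  0.281] 0.283 | 251 [ 0.485 -0.067  0.278] 0.283 | 285 [ 0.493 -0.063  0.261] 0.273 |
```

View pics/m3.png

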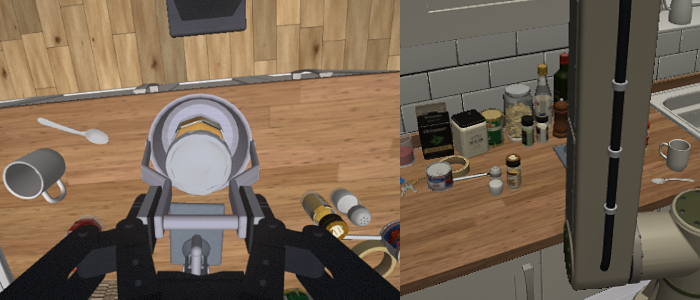

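The left picture is the wrist view: jar seated, crown bar level at (200,222), and the hook below and centred between the legs at (198,255). The right one is the scene view, where the robot hides the balance. Now over the tip to the seat.

Call:
step_arm:
  deltas:
    - [4,-0.5,0,0,0,-0.3,-1]
    - [8,-1,0,0,0,-0.4,-1]
    - [11,-1.5,0,0,0,-0.4,-1]
    - [12,-1.5,0,0,0,-0.4,-1]
    - [11,-1.5,0,0,0,0,-1]

```text
clock: 11.9
tcp_pos: [0.4535, -0.0638, 0.2933]
orientation: [0.0, 0.058, 0.998, 0.0]
wrist_force: [-0.1, -0.4, -6.4]
finger_gap: 0.0488
grip_force: 84.3
```

Call:
step_arm:
  deltas:
    - [8,-1,0,0,0,0,-1]
    - [5,-0.5,0,0,0,0,-1]
    - [1.5,0,0,0,0,0,-1]
    - [0,0,0,0,0,0,-1]

```text
clock: 12.3
tcp_pos: [0.4664, -0.065, 0.2933]
orientation: [-0.0, 0.058, 0.998, 0.0]
wrist_force: [-0.9, 0.8, -7.0]
finger_gap: 0.0488
grip_force: 84.3
```

Call:
step_arm:
  deltas:
    - [0,0,-5,0,0,0,-1]
    - [0,0,-8,0,0,0,-1]
    - [0,0,-8,0,0,0,-1]
    - [0,0,-6,0,0,0,-1]
    - [0,0,-3,0,0,0,-1]

```text
clock: 12.8
tcp_pos: [0.4658, -0.0649, 0.2624]
orientation: [-0.001, 0.058, 0.998, 0.0]
wrist_force: [-0.0, 0.6, -7.0]
finger_gap: 0.0488
grip_force: 84.4
```

```bash
python3 - <<'E'
from h import *
s=get_state();q=s["orientation"];print(s["clock"],s["tcp_pos"],2*np.degrees(np.arctan2(q[2],q[1])),s["wrist_force"],s["ft_torque"])
c=read_camera("wrist");W=cloud(c);x,y,z=W[...,0],W[...,1],W[...,2]
m=(x>.42)&(x<.6)&(abs(y+.067)<.045)&(z>.22)&(z<.31);P=W[m];print(len(P))
for x0 in np.arange(.42,.6,.012):
    k=P[(P[:,0]>=x0)&(P[:,0]<x0+.012)&(abs(P[:,1]+.065)<.012)]
    if len(k): print(len(k),np.median(k,0).round(3),k[:,2].max().round(3),end=" | ")
save("w4.png",c["image"])
E
```

```text
12.8 [ 0.46582634 -0.06485498  0.26239468] 173.36221402019154 [-0.04111134  0.64607088 -6.97382605] [-0.03675567  0.01894429 -0.04533128]
13988
1 [ 0.444 -0.063  0.298] 0.298 | 620 [ 0.446 -0.063  0.297] 0.301 | 1378 [ 0.465 -0.066  0.292] 0.295 | 327 [ 0.469 -0.063  0.293] 0.295 | 1528 [ 0.488 -0.069  0.283] 0.302 | 923 [ 0.493 -0.064  0.295] 0.302 | 59 [ 0.515 -0.071  0.259] 0.27 | 96 [ 0.519 -0.071  0.258] 0.26 |
```

View pics/w4.png

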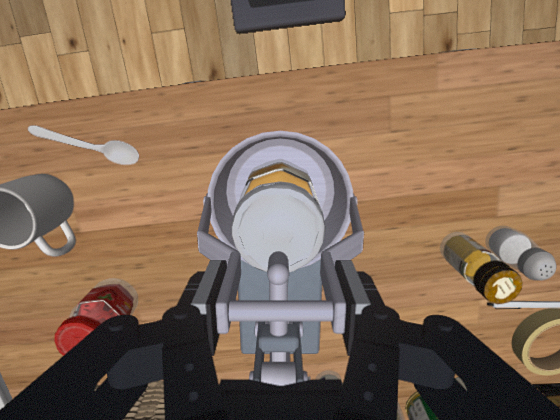

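The crown bar at (278,312) lies across the hook wire, between the tip (278,268) and the head (278,342), and the jar is level. Now down with the arm, following its outward shift.

Call:
step_arm:
  deltas:
    - [0,0,-2,0,0,0,-1]
    - [0,0,-2,0,0,0,-1]
    - [-0.5,0,-3,0,0,0,-1]
    - [-0.8,0.1,-4,0,0,0,-1]
    - [-0.8,0.1,-4,0,0,0,-1]

```text
clock: 13.35
tcp_pos: [0.4645, -0.0649, 0.2484]
orientation: [0.0, 0.058, 0.998, -0.0]
wrist_force: [1.7, -0.3, -4.6]
finger_gap: 0.0484
grip_force: 84.3
```

Call:
step_arm:
  deltas:
    - [-0.6,0.1,-4,0,0,0,-1]
    - [-0.6,0.1,-4,0,0,0,-1]
    - [-0.3,0.1,-2,0,0,0,-1]
    - [0,0,0,0,0,0,-1]
    - [0,0,0,0,0,0,-1]

```text
clock: 13.85
tcp_pos: [0.463, -0.0646, 0.2386]
orientation: [0.0, 0.058, 0.998, -0.0]
wrist_force: [0.2, -0.5, -4.6]
finger_gap: 0.0488
grip_force: 84.4
```

Call:
step_arm:
  deltas:
    - [-0.3,0,-3,0,0,0,-1]
    - [-0.3,0,-4,0,0,0,-1]
    - [-0.3,0,-4,0,0,0,-1]
    - [-0.2,0,-4,0,0,0,-1]
    - [-0.1,0,-3,0,0,0,-1]

```text
clock: 14.35
tcp_pos: [0.4617, -0.0645, 0.2201]
orientation: [0.0, 0.058, 0.998, 0.0]
wrist_force: [-0.3, -0.7, -3.2]
finger_gap: 0.0487
grip_force: 84.5
```

Call:
step_arm:
  deltas:
    - [0,0,-3,0,0,0,-1]
    - [0,0,-2,0,0,0,-1]
    - [0,0,0,0,0,0,-1]
    - [0,0,0,0,0,0,-1]
    - [0,0,0,0,0,0,-1]

```text
clock: 14.85
tcp_pos: [0.4617, -0.0645, 0.2156]
orientation: [0.0, 0.058, 0.998, 0.0]
wrist_force: [-1.0, 0.6, -2.1]
finger_gap: 0.0485
grip_force: 84.5
```

```bash
python3 - <<'E'
from h import *
import time
f=[]
for i in range(6):
  read_camera("wrist"); f.append(get_state()["wrist_force"])
s=get_state();print(s["clock"],s["tcp_pos"],np.round(f,2),np.mean(f,0),s["ft_torque"])
E
```

```text
15.15 [ 0.46172903 -0.06455253  0.21551852] [[ 0.14  0.1  -1.18]
 [ 0.25 -0.25 -1.59]
 [-0.3   0.4  -1.14]
 [-1.43  0.03 -1.5 ]
 [-0.32 -0.28 -1.64]
 [-0.37  0.66 -1.62]] [-0.33869651  0.11080383 -1.44630433] [ 0.01684015  0.07883404 -0.0070708 ]
```

Call:
step_arm:
  deltas:
    - [0,0,-2,0,0,0,-1]
    - [0.1,0,-3,0,0,0,-1]
    - [0.2,0,-3,0,0,0,-1]
    - [0.2,0,-3,0,0,0,-1]
    - [0,0,0,0,0,0,-1]

```text
clock: 15.65
tcp_pos: [0.4622, -0.0646, 0.204]
orientation: [-0.0, 0.058, 0.998, 0.0]
wrist_force: [-1.6, 0.2, 0.2]
finger_gap: 0.0484
grip_force: 84.7
```

```bash
cat > f.py <<'E'
from h import *
f=[]
for i in range(14):
  read_camera("wrist"); f.append(get_state()["wrist_force"])
s=get_state();print(s["clock"],s["tcp_pos"],np.mean(f,0),np.std(f,0),s["ft_torque"])
E
python3 f.py
```

```text
16.35 [ 0.46220105 -0.06457694  0.20449394] [-0.8979565   0.08383539 -0.10633493] [0.55591153 0.46743402 0.51625558] [-0.02278801  0.10285295 -0.01474711]
```

Call:
step_arm:
  deltas:
    - [-0.8,0.1,-0.7,0,0,0,-1]
    - [0,0,0,0,0,0,-1]

```text
clock: 16.55
tcp_pos: [0.4621, -0.0646, 0.204]
orientation: [0.001, 0.058, 0.998, -0.0]
wrist_force: [0.7, -0.4, 0.0]
finger_gap: 0.0486
grip_force: 84.8
```

```bash
python3 f.py
```

```text
17.25 [ 0.46172672 -0.06453134  0.20391161] [ 3.42488591 -0.32805757  0.19629825] [1.19512807 0.41482096 0.55943628] [-0.06982252 -0.8281461  -0.00435114]
```

Call:
step_arm:
  deltas:
    - [0.5,0,0,0,0,0,-1]
    - [0,0,0,0,0,0,-1]
    - [0,0,0,0,0,0,-1]
    - [0,0,0,0,0,0,-1]

```text
clock: 17.65
tcp_pos: [0.4616, -0.0644, 0.2036]
orientation: [-0.0, 0.058, 0.998, 0.0]
wrist_force: [1.7, -0.8, -0.0]
finger_gap: 0.0485
grip_force: 84.9
```

```bash
python3 f.py
```

```text
18.35 [ 0.46168326 -0.06441061  0.203694  ] [ 1.61061374 -1.15385623  0.07192438] [0.68544607 0.5023547  0.39844321] [-0.15434802 -0.17164215  0.01857859]
```

Call:
step_arm:
  newtons: 20
  deltas:
    - [0.3,-0.2,0,0,0,0,-1]
    - [0,0,0,0,0,0,-1]
    - [0,0,0,0,0,0,-1]
    - [0,0,0,0,0,0,-1]
    - [0,0,0,0,0,0,-1]

```text
clock: 18.85
tcp_pos: [0.4618, -0.0645, 0.2036]
orientation: [-0.0, 0.058, 0.998, 0.0]
wrist_force: [-0.3, -0.1, -0.7]
finger_gap: 0.0486
grip_force: 85.0
```

```bash
python3 f.py
```

```text
19.55 [ 0.46193387 -0.0645441   0.20365264] [-1.77548708  0.14169819 -0.24592191] [0.5101716  0.45588587 0.73899823] [0.07550271 0.43996396 0.00730094]
```

Call:
step_arm:
  deltas:
    - [-0.15,0,-0.5,0,0,0,-1]
    - [0,0,0,0,0,0,-1]
    - [0,0,0,0,0,0,-1]
    - [0,0,0,0,0,0,-1]

```text
clock: 19.95
tcp_pos: [0.462, -0.0646, 0.2032]
orientation: [-0.0, 0.058, 0.998, 0.0]
wrist_force: [-2.7, 1.0, -0.3]
finger_gap: 0.0486
grip_force: 85.0
```

```bash
python3 f.py
```

```text
20.65 [ 0.46198906 -0.06461576  0.20325608] [-2.68035647  0.32164445 -0.22007456] [0.49786348 0.57883735 0.44652854] [ 0.20241259  0.48843508 -0.04182962]
```

Call:
step_arm:
  deltas:
    - [-0.3,0,-0.5,0,0,0,-1]
    - [0,0,0,0,0,0,-1]
    - [0,0,0,0,0,0,-1]
    - [0,0,0,0,0,0,-1]

```text
clock: 21.05
tcp_pos: [0.462, -0.0647, 0.2029]
orientation: [0.0, 0.058, 0.998, 0.0]
wrist_force: [-1.2, 1.2, -0.6]
finger_gap: 0.0487
grip_force: 85.0
```

```bash
python3 f.py
```

```text
21.75 [ 0.46189567 -0.06469746  0.2028116 ] [-0.80109284  0.91054955 -0.13960671] [0.55994536 0.50634004 0.61849979] [0.17380352 0.09421656 0.02774948]
```

Fz is about -0.14 N, which is balanced. Opening slowly.

Call:
step_arm:
  deltas:
    - [0,0,0,0,0,0,0.16]
    - [0,0,0,0,0,0,0.2]
    - [0,0,0,0,0,0,0.24]
    - [0,0,0,0,0,0,0.3]
    - [0,0,0,0,0,0,0.4]

```text
clock: 22.25
tcp_pos: [0.4618, -0.0647, 0.2028]
orientation: [0.0, 0.058, 0.998, -0.0]
wrist_force: [-0.1, -0.1, -0.6]
finger_gap: 0.0597
grip_force: 0.0
```

Call:
step_arm:
  deltas:
    - [0,0,0,0,0,0,0.6]
    - [0,0,0,0,0,0,0.8]
    - [0,0,0,0,0,0,0.8]

```text
clock: 22.55
tcp_pos: [0.4618, -0.0647, 0.2028]
orientation: [0.0, 0.058, 0.998, 0.0]
wrist_force: [0.1, 0.2, 0.1]
finger_gap: 0.0769
grip_force: 0.0
```

```bash
cat > g.py <<'E'
from h import *
for i in range(8):
  c=read_camera("wrist");W=cloud(c);x,y,z=W[...,0],W[...,1],W[...,2]
  o=[]
  for lo,hi in((.215,.25),(.105,.145),(.05,.1)):
    m=(abs(x-.46)<(.012 if lo>.2 else .075))&(abs(y+.065)<(.015 if lo>.2 else .075))&(z>lo)&(z<hi);P=W[m]
    o+=[len(P)]+np.median(P,0).round(4).tolist()
  print(o)
s=get_state();print(s["clock"],s["tcp_pos"],s["wrist_force"],s["finger_gap"])
save("w5.png",c["image"])
E
python3 g.py
```

```text
[1927, 0.4614, -0.0649, 0.2332, 7600, 0.4583, -0.0645, 0.1419, 8405, 0.4428, -0.0559, 0.0697]
[1868, 0.4614, -0.0649, 0.2331, 7588, 0.4584, -0.0645, 0.1418, 8402, 0.4428, -0.0557, 0.0695]
[1859, 0.4614, -0.065, 0.233, 7565, 0.4584, -0.0645, 0.1416, 8411, 0.4428, -0.0559, 0.0694]
[1866, 0.4614, -0.0649, 0.2329, 7570, 0.4584, -0.0645, 0.1416, 8424, 0.4429, -0.0557, 0.0695]
[1869, 0.4614, -0.065, 0.2329, 7564, 0.4584, -0.0645, 0.1415, 8403, 0.4428, -0.0559, 0.0694]
[1861, 0.4614, -0.0649, 0.2329, 7578, 0.4585, -0.0645, 0.1416, 8411, 0.4429, -0.0555, 0.0693]
[1867, 0.4614, -0.065, 0.233, 7585, 0.4584, -0.0645, 0.1416, 8415, 0.4429, -0.0558, 0.0695]
[1871, 0.4614, -0.065, 0.233, 7572, 0.4584, -0.0645, 0.1417, 8416, 0.443, -0.0558, 0.0695]
22.95 [ 0.46173812 -0.06463661  0.20277965] [-0.12613316 -0.00583944  0.42355855] 0.07677595735000552
```

View pics/w5.png

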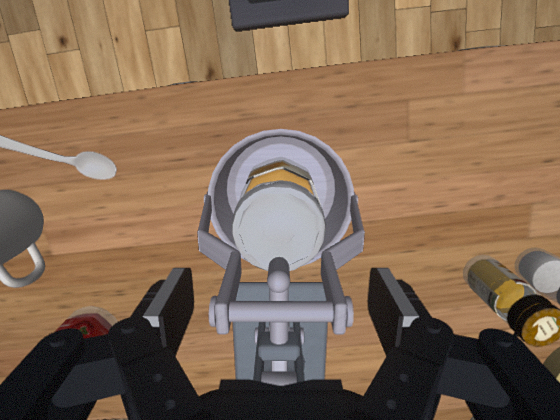

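The pan hangs still on the hook, with the crown bar at (278,312), the jar centred and level, and the fingers clear on both sides. Retreating straight up.

Call:
step_arm:
  deltas:
    - [0,0,5,0,0,0,0.8]
    - [0,0,15,0,0,0,0.8]
    - [0,0,25,0,0,0,0.8]
    - [0,0,30,0,0,0,0.8]
    - [0,0,30,0,0,0,0.8]

```text
clock: 23.45
tcp_pos: [0.4615, -0.0646, 0.3091]
orientation: [-0.0, 0.058, 0.998, 0.0]
wrist_force: [1.0, -0.3, -0.1]
finger_gap: 0.0767
grip_force: 0.0
```

Call:
step_arm:
  deltas:
    - [0,0,20,0,0,0,0.8]
    - [-20,-20,10,0,0,0,0.8]
    - [-30,-40,0,0,0,0,0.8]
    - [-20,-45,0,0,0,0,0.8]
    - [0,-45,0,0,0,0,0.8]

```text
clock: 23.95
tcp_pos: [0.3898, -0.2153, 0.3393]
orientation: [0.001, 0.058, 0.998, -0.0]
wrist_force: [1.3, -0.5, 0.4]
finger_gap: 0.077
grip_force: 0.0
```

Call:
step_arm:
  deltas:
    - [0,-30,0,0,0,0,0.8]
    - [0,-10,0,0,0,0,0.8]
    - [0,0,0,0,0,0,0.8]
    - [0,0,0,0,0,0,0.8]

```text
clock: 24.35
tcp_pos: [0.3917, -0.2538, 0.3379]
orientation: [-0.0, 0.058, 0.998, 0.0]
wrist_force: [0.0, 0.1, 0.0]
finger_gap: 0.0767
grip_force: 0.0
```

```bash
python3 - <<'E'
from h import *
for i in range(4):
  c=read_camera("top");W=cloud(c);x,y,z=W[...,0],W[...,1],W[...,2];o=[]
  for lo,hi in((.21,.25),(.135,.15),(.08,.105)):
    m=(abs(x-.46)<.07)&(abs(y+.06)<.07)&(z>lo)&(z<hi);P=W[m]
    o+=[len(P)]+(P.mean(0).round(4).tolist() if len(P) else [])
  print(o)
save("t6.png",cv2.resize(c["image"][130:320,100:430],None,fx=2.4,fy=2.4))
print(get_state()["clock"],get_state()["tcp_pos"])
E
```

```text
[303, 0.4794, -0.0656, 0.2351, 333, 0.4553, -0.0641, 0.1403, 242, 0.4535, -0.0574, 0.0912]
[298, 0.4792, -0.0657, 0.2353, 335, 0.4553, -0.0642, 0.1405, 245, 0.4536, -0.0574, 0.0911]
[301, 0.4794, -0.0657, 0.2352, 338, 0.4552, -0.0639, 0.1404, 241, 0.4532, -0.0588, 0.0911]
[299, 0.4792, -0.0657, 0.2352, 327, 0.4553, -0.064, 0.1406, 243, 0.4527, -0.0591, 0.0908]
24.55 [ 0.39193759 -0.25339074  0.33804693]
```

View pics/t6.png

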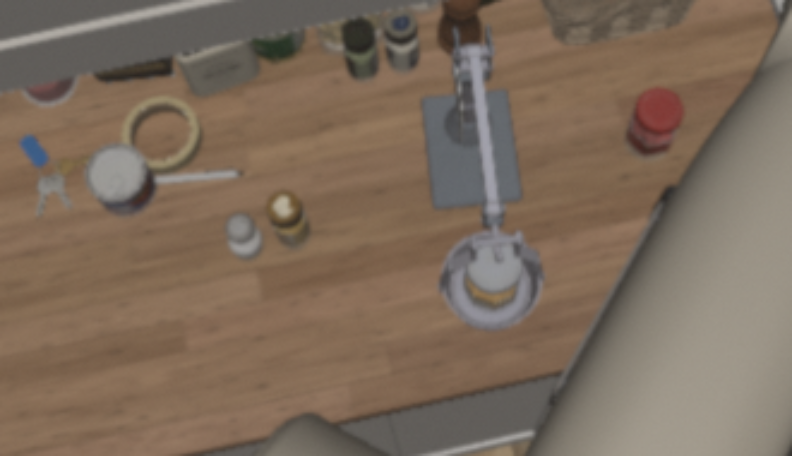

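The pan hangs still at (492,280) from the hook, with the jar in it and the arm out parallel to the foot. The jars and shakers that can be seen are where they were.

```bash
python3 -c "
from workcell import *
print(hand_in())"
```

```text
the job is handed in; nothing more can be done
None
```

The job is handed in: the arm is out at its stop and the pan hangs still and level on the hook with the jar in it; the force on the gripper while lifting (about 6.2 N) puts the jar at roughly 0.48 kg, and the jars and shakers visible afterwards had not moved (the mug was out of view in the last picture).

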